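# Press the refilled sweetener dispensers shut and set aside the jammed one

## Task

The three sweetener dispensers have just been refilled and their push tops are still up: press each top gently down until it is fully home. One has a tablet wedged inside and will stiffen part-way: do not force it, leave its top where it stopped, take that dispenser by its body and set it down gently, upright, on the blue washing-up tray. Leave the good ones standing where they are and disturb nothing else.

Things in the scene. Friction and masses are not known exactly. Their poses are not given: they have to be found in the camera images.
- disp_a: one of three look-alike sweetener dispensers, loose, about 0.2 kg filled: upright white cylinder, body 48 mm across and straight up to 70 mm, shoulder to 78 mm, foot ring 52 mm across and 5 mm high, small outlet low on its -x side. Origin at the centre of its underside, z up. Carry it by the body, not by the push top. Nothing outside shows which one is jammed
- top_a: push top of disp_a: white round cap, 34 mm across, 10 mm thick, on a dark teal stem (19 mm) that shows between cap and shoulder while the top is up. Origin at the centre of the cap's flat upper face, where to press straight down: 104 mm above the dispenser's underside when fully up, 88 mm when home
- stroke_a (a joint): travel of that push top in m: 0 fully up, 0.016 home (cap down on the shoulder, a firm stop); starts at 0 to 0.003. A good top slides all the way at a steady 3 N or so and stays where it is left, no return spring. A jammed one starts alike, then from about 9 mm short of home climbs by about 2 N per mm and may creep back 2 mm when let go; over 15 N crushes the tablet
- disp_b: one of three look-alike sweetener dispensers, loose, about 0.2 kg filled: upright white cylinder, body 48 mm across and straight up to 70 mm, shoulder to 78 mm, foot ring 52 mm across and 5 mm high, small outlet low on its -x side. Origin at the centre of its underside, z up. Carry it by the body, not by the push top. Nothing outside shows which one is jammed
- top_b: push top of disp_b: white round cap, 34 mm across, 10 mm thick, on a dark teal stem (19 mm) that shows between cap and shoulder while the top is up. Origin at the centre of the cap's flat upper face, where to press straight down: 104 mm above the dispenser's underside when fully up, 88 mm when home
- stroke_b (a joint): travel of that push top in m: 0 fully up, 0.016 home (cap down on the shoulder, a firm stop); starts at 0 to 0.003. A good top slides all the way at a steady 3 N or so and stays where it is left, no return spring. A jammed one starts alike, then from about 9 mm short of home climbs by about 2 N per mm and may creep back 2 mm when let go; over 15 N crushes the tablet
- disp_c: one of three look-alike sweetener dispensers, loose, about 0.2 kg filled: upright white cylinder, body 48 mm across and straight up to 70 mm, shoulder to 78 mm, foot ring 52 mm across and 5 mm high, small outlet low on its -x side. Origin at the centre of its underside, z up. Carry it by the body, not by the push top. Nothing outside shows which one is jammed
- top_c: push top of disp_c: white round cap, 34 mm across, 10 mm thick, on a dark teal stem (19 mm) that shows between cap and shoulder while the top is up. Origin at the centre of the cap's flat upper face, where to press straight down: 104 mm above the dispenser's underside when fully up, 88 mm when home
- stroke_c (a joint): travel of that push top in m: 0 fully up, 0.016 home (cap down on the shoulder, a firm stop); starts at 0 to 0.003. A good top slides all the way at a steady 3 N or so and stays where it is left, no return spring. A jammed one starts alike, then from about 9 mm short of home climbs by about 2 N per mm and may creep back 2 mm when let go; over 15 N crushes the tablet
- tray: flat blue washing-up tray fixed on the worktop, 180 mm (its x) by 260 mm (its y), inner floor 4 to 5 mm above the worktop, walls 4 mm thick, rim 16 mm high; origin at the centre of its underside, z up. A used egg cup stands near its -y end, the rest is free
- egg_cup_1: used white ceramic egg cup standing on the tray, 47 mm across, 58 mm high, origin at the centre of its underside; not to be disturbed
- egg_cup_2: white ceramic egg cup on the worktop, 47 mm across, 58 mm high, origin at the centre of its underside; not to be disturbed
- teapot: squat brown teapot, 148 mm across, 128 mm high, spout and handle reach 122 mm to either side along its y; origin under its centre; not to be disturbed
- tea_scoop: red plastic tea scoop lying on the worktop, bowl 44 mm across, 20 mm high, handle reaching 93 mm to its -x; origin under the bowl; not to be disturbed
- kettle: steel cordless kettle on a round black base, 156 mm across, 225 mm high with the base, spout and handle along its y; origin at the centre of its underside; not to be disturbed
- mug: blue mug, 80 mm across, 92 mm high, origin at the centre of its underside; not to be disturbed
- tea_tin: square green tea tin, 88 mm wide, 133 mm high, origin at the centre of its underside; not to be disturbed
Things that resemble listed ones, but are neither listed nor needed, are in the scene too. Leave any green or red look-alike of the disp_a alone.

How it is judged (in metres and radians):
On the way, in this order (a step that is already met when the one before it is completed fails the run):
1. one push top has been pressed home (value of joint any of stroke_a, stroke_b, stroke_c above 0.0145 m), for 0.2 s.
2. a second push top has been pressed home ((value of joint each of stroke_a, stroke_b above 0.0145 m or value of joint each of stroke_a, stroke_c above 0.0145 m or value of joint each of stroke_b, stroke_c above 0.0145 m)), for 0.2 s.
At the end, for the whole second after the job is handed in: Two tops home (within 1.5 mm), those dispensers upright (0.1 rad) and under 40 mm from their start; the third, top at least 5.5 mm down but over 1.5 mm short of home, upright on the tray floor, axis within 65 mm (tray x) and 105 mm (tray y) of the tray centre; all released, at rest (((angle between each of disp_a, disp_b, disp_c's own z axis and vertical below 0.1 rad and linear speed of each of disp_a, disp_b, disp_c below 0.02 m/s and value of joint stroke_a between 0.0055 and 0.0145 m and x of disp_a in the frame of tray between -0.065 and 0.065 m and y of disp_a in the frame of tray between -0.105 and 0.105 m and z of disp_a in the frame of tray between 0 and 0.009 m and value of joint each of stroke_b, stroke_c above 0.0145 m and distance of each of disp_b, disp_c from where it was at the start of the episode below 0.04 m) or (angle between each of disp_a, disp_b, disp_c's own z axis and vertical below 0.1 rad and linear speed of each of disp_a, disp_b, disp_c below 0.02 m/s and value of joint each of stroke_a, stroke_c above 0.0145 m and distance of each of disp_a, disp_c from where it was at the start of the episode below 0.04 m and value of joint stroke_b between 0.0055 and 0.0145 m and x of disp_b in the frame of tray between -0.065 and 0.065 m and y of disp_b in the frame of tray between -0.105 and 0.105 m and z of disp_b in the frame of tray between 0 and 0.009 m) or (angle between each of disp_a, disp_b, disp_c's own z axis and vertical below 0.1 rad and linear speed of each of disp_a, disp_b, disp_c below 0.02 m/s and value of joint each of stroke_a, stroke_b above 0.0145 m and distance of each of disp_a, disp_b from where it was at the start of the episode below 0.04 m and value of joint stroke_c between 0.0055 and 0.0145 m and x of disp_c in the frame of tray between -0.065 and 0.065 m and y of disp_c in the frame of tray between -0.105 and 0.105 m and z of disp_c in the frame of tray between 0 and 0.009 m))); the robot touches nothing.
It fails at once if a push top is forced: loaded with more than 15 N while more than 1.5 mm short of home ((value of joint stroke_a below 0.0145 m and contact force between any of the fingers, the arm and top_a above 15 N) or (value of joint stroke_b below 0.0145 m and contact force between any of the fingers, the arm and top_b above 15 N) or (value of joint stroke_c below 0.0145 m and contact force between any of the fingers, the arm and top_c above 15 N)).
It fails at once if a push top is hit or pressed with more than 40 N (contact force between any of the fingers, the arm and top_a above 40 N or contact force between any of the fingers, the arm and top_b above 40 N or contact force between any of the fingers, the arm and top_c above 40 N).
It fails at once if a dispenser is tipped by more than about 34 degrees (angle between any of disp_a, disp_b, disp_c's own z axis and vertical above 0.6 rad).
It fails at once if a dispenser is dropped (falls free of the fingers faster than 0.6 m/s, as from 18 mm) ((contact force between the fingers and disp_a below 0.05 N and linear speed of disp_a above 0.6 m/s) or (contact force between the fingers and disp_b below 0.05 N and linear speed of disp_b above 0.6 m/s) or (contact force between the fingers and disp_c below 0.05 N and linear speed of disp_c above 0.6 m/s)).
It fails at once if an egg cup, the teapot, scoop, kettle, mug or tin is moved by more than 20 mm or tipped over (distance of any of egg_cup_1, egg_cup_2, teapot, tea_scoop, kettle, mug, tea_tin from where it was at the start of the episode above 0.02 m or angle between any of egg_cup_1, egg_cup_2, teapot, tea_scoop, kettle, mug, tea_tin's own z axis and vertical above 0.5 rad).
It also fails if it takes over 72 s, if anything falls off the work surface, if the arm or the gripper's body presses on something with over 40 N, if the wrist force passes 120 N, or if a joint passes its speed limit or range.

## Robot

A 6-joint arm with a two-finger parallel gripper is mounted at the origin on the work surface. World frame = base frame: x ahead of the robot, y to its left, z up, the work surface at z = 0. Lengths are in mm, angles in degrees, forces in N, time in s.
With the tool pointing down it reaches from about 325 to 900 mm from the base axis. Payload 3.5 kg.
Tool frame: the origin (TCP) lies at the very end of the fingers, on their centre line; the grasp point (between the pads) lies 19 mm behind it; z points along the fingers, y is the direction in which the jaws open and shut (so a half turn about z gives the same grasp; the last joint's range is limited). The gripper opens to 85 mm and grips with 20 to 120 N. Pads are 22 mm wide; open, the fingers measure 114 mm over their backs; the gripper's body (76 mm by 85 mm) begins 54 mm behind the grasp point. The pads swing forward as they close: fully open they stand 13 mm farther back than shut.
Start: joints at [61.513, 15.837, -1.513, 72.651, 0, 84.076], TCP at [239.819, 577.156, 231.313] pointing down, gripper open.
Joint ranges: [-178.77, 178.77], [-48.84, 107.48], [-61.69, 71.31], [-111.58, 123.2], [-90, 87.43], [-180, 180]. Speed limits (degrees/s): [147.25, 147.25, 180, 180, 180, 180].

## Interface

Orientations are given as a 3x3 rotation matrix whose columns are the frame's x, y, z axes.
In Python, from bench import * gives the robot as it stands.
- The arm moves only by the tool arm_command, never from a script. Its argument "motion" is a list of rows, each a list of 2 entries, a list of its own where there are three numbers: the shift along the tool's x, y, z each as a share of 40 cm, from -1 to 1, then the turn, a rotation vector about the tool's x, y, z each as a share of 180 degrees, from -1 to 1. In form: [[[x, y, z], [wx, wy, wz]], ...]. A call has 1 to 10 rows; each row is the pose to reach, as a shift and turn from the pose measured when the call began, along the tool's axes at that moment, turning the shorter way round; what a row does not reach only later rows make up. A row lasts 1/8 s, in which the tool goes at most 62.5 mm and 10.7 degrees, less where a joint would pass 70% of its speed; a pose out of reach is approached as far as the arm can. A call with a number of a shift or a turn outside -1 to 1 is refused whole. A call with a gripper value outside its range is refused whole. "jaw" is the closure, from 0 (fully open) to 1 (shut), set as the call begins (left out, the last holds). The fingers move at their own pace and stop on an object; "force" is the grip in N (left out, the last holds). Time passes only in rows, so rows that repeat a pose let the fingers close. It gives the time, the measured TCP pose, the force and the opening at its end, in the units of the state.
- state(): the state, without advancing time (a new reading comes with each control period).
- snapshot(name): name is "scene" or "top" or "wrist"; returns the picture (384x512x3 uint8, blue, green, red); there is no depth.
- calibration(name): a dict with "intrinsics" (3x3 intrinsics, pixels), "rvec" (rotation vector, rad) and "tvec" (3), from world to camera coordinates, as OpenCV has them; the wrist camera has in their place "T_tool_cam" (4x4, takes a point from camera to tool coordinates, whose origin is the TCP and whose axes are the flange's). Camera axes: x right, y down, z forward; pixel columns grow to the right and rows downward; lengths in mm; the calibration is good to about 2 mm. The wrist camera is an equidistant fisheye: a pixel r from the principal point sees the ray r / f radians off the axis. A picture is of the moment at which its call begins: read the wrist's pose just before it. calibration takes no time and is no camera call.
- close_job(): hands the job in, once; it reports no verdict.
The state is a dict: "clock": time; "joint_pos": joint angles; "qd": joint speeds; "tau": joint torques, N m; "tcp_pos": TCP position; "tool_rot": TCP orientation; "wrist_force": force on the tool from outside, world axes, zero at the start; "moment": the same for the moment, N m; "gripper_width": opening from 0.0 (shut) to 1.0 (fully open).
Only numpy, scipy, OpenCV 4.12 (cv2) and the standard library are available. Lean on these libraries where they do the work, as an engineer would, in place of code of your own. Each camera call takes 0.05 s, during which the arm holds its last target.

## Working session

There is one attempt and no reset: what is moved stays moved. The work goes in short steps, Python scripts to look and compute and a tool call to move; the robot and the scene stay as the last step left them, time stands still between calls to the robot, and variables do not carry over. Pictures are saved under pics/ and viewed, and the job is handed in when it is done.

Besides the shell and the picture viewer there is one more tool, called after "Call:" as name(argument=value, ...) on one line, values as JSON. arm_command: Moves the arm, as the interface text tells. Shift numbers are shares of 40 cm and turn numbers shares of 180 degrees, none past 1 either way. Its arguments: {"type":"object","properties":{"motion":{"type":"array","items":{"type":"array"}},"jaw":{"type":"number"},"force":{"type":"number"}},"required":["motion"]}

```bash
mkdir -p pics; ls
python3 - <<'E'
from bench import *
import cv2
s=state();print({k:s[k] for k in s})
for n in("scene","top","wrist"):
    im=snapshot(n);cv2.imwrite(f"pics/{n}0.png",im);print(n,calibration(n))
E
```

```text
pics
{'clock': 0.0, 'joint_pos': array([ 6.15124948e+01,  1.58784102e+01, -1.59890403e+00,  7.26505925e+01,
       -2.24047828e-03,  8.40750170e+01]), 'qd': array([-0.07616729, -0.1421876 , -0.10943039,  0.02214094,  0.0173522 ,
       -0.00790108]), 'tau': array([-3.58797706e-04, -4.45510769e+01,  2.95198685e+01,  1.63900625e-02,
        1.78017592e-05, -8.43136547e-06]), 'tcp_pos': array([239.45508508, 576.45642978, 230.14932625]), 'tool_rot': array([[-9.23461310e-01,  3.83690171e-01, -1.03040872e-03],
       [ 3.83691507e-01,  9.23459205e-01, -1.98074823e-03],
       [ 1.91546790e-04, -2.22450343e-03, -9.99997507e-01]]), 'wrist_force': array([ 0.06440674, -0.38255902,  0.12371088]), 'moment': array([-0.02198631, -0.00208346, -0.02793579]), 'gripper_width': 0.9985643164620093}
scene {'intrinsics': array([[391.63303489,   0.        , 254.99183538],
       [  0.        , 391.63303489, 191.78243688],
       [  0.        ,   0.        ,   1.        ]]), 'rvec': array([ 2.05297472,  1.05449674, -0.4917602 ]), 'tvec': array([-351.60259984, -245.50407339, 1473.10313935])}
top {'intrinsics': array([[402.73399125,   0.        , 251.9000976 ],
       [  0.        , 402.73399125, 185.02865562],
       [  0.        ,   0.        ,   1.        ]]), 'rvec': array([ 2.21979814, -2.1756025 ,  0.09439212]), 'tvec': array([  -9.02736565,  578.59758424, 1288.78332345])}
wrist {'intrinsics': array([[297.31863964,   0.        , 252.26832544],
       [  0.        , 297.31863964, 191.2890971 ],
       [  0.        ,   0.        ,   1.        ]]), 'T_tool_cam': array([[ 7.24949761e-04, -9.52902019e-01, -3.03277457e-01,
         7.74478999e+01],
       [ 9.99999559e-01,  5.09964051e-04,  7.88069349e-04,
        -4.19562938e-01],
       [-5.96292274e-04, -3.03277895e-01,  9.52901969e-01,
        -1.42419094e+02],
       [ 0.00000000e+00,  0.00000000e+00,  0.00000000e+00,
         1.00000000e+00]])}
```

View pics/scene0.png

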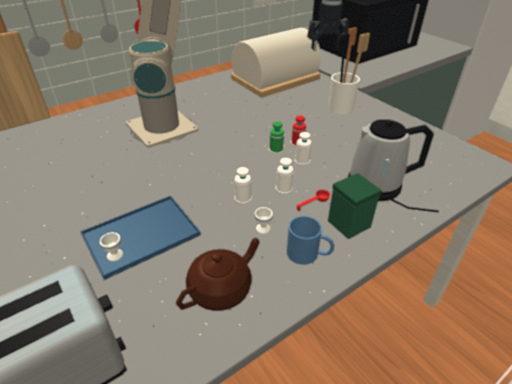

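View pics/top0.png

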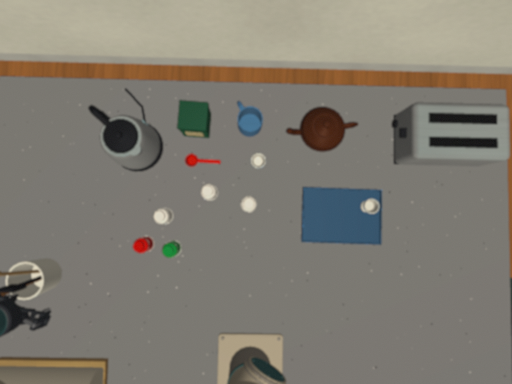

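View pics/wrist0.png

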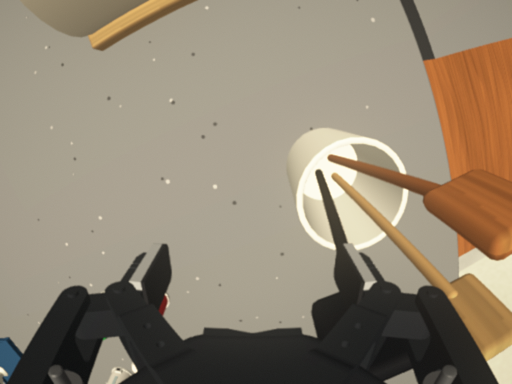

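The top view shows three white dispensers at (162,216), (209,192) and (249,205). The possible confusions are the green one (171,249), the red one (142,245), and the white egg cups (258,160) and (371,206). In the scene view the white dispensers are at (243,186), (285,176) and (304,149). I'll crop and measure them.

```bash
cat > h.py <<'E'
import numpy as np, cv2
from bench import *
def cam(n):
    c=calibration(n);R=cv2.Rodrigues(c["rvec"])[0];return c["intrinsics"],R,np.array(c["tvec"]).reshape(3)
def ray(n,uv):
    K,R,t=cam(n);d=R.T@np.linalg.inv(K)@np.array([uv[0],uv[1],1.]);return -R.T@t,d
def plane(n,uv,z):
    o,d=ray(n,uv);return o+d*(z-o[2])/d[2]
def tri(a,ua,b,ub):
    o1,d1=ray(a,ua);o2,d2=ray(b,ub);A=np.stack([d1,-d2],1);s=np.linalg.lstsq(A,o2-o1,rcond=None)[0]
    p=o1+s[0]*d1;q=o2+s[1]*d2;return (p+q)/2,np.linalg.norm(p-q)
def proj(n,P):
    K,R,t=cam(n);x=K@(R@np.asarray(P,float)+t);return x[:2]/x[2]
E
python3 - <<'E'
from h import *
im=cv2.imread("pics/top0.png");sc=cv2.imread("pics/scene0.png")
a=cv2.resize(im[140:270,120:280],None,fx=5,fy=5,interpolation=cv2.INTER_CUBIC)[:600]
b=cv2.resize(sc[110:240,220:340],None,fx=4.5,fy=4.5,interpolation=cv2.INTER_CUBIC)
cv2.imwrite("pics/ct.png",a);cv2.imwrite("pics/cs.png",b)
hsv=cv2.cvtColor(im,cv2.COLOR_BGR2HSV)
m=((hsv[...,2]>175)&(hsv[...,1]<60)).astype(np.uint8);m[:145]=0;m[265:]=0
n,l,st,c=cv2.connectedComponentsWithStats(m)
for i in range(1,n):
    if st[i,4]>20: print(st[i],c[i],plane("top",c[i],102))
hsv=cv2.cvtColor(im,cv2.COLOR_BGR2HSV)
m=((abs(hsv[...,0].astype(int)-106)<10)&(hsv[...,1]>120)).astype(np.uint8);m[:,:290]=0
cs=cv2.findContours(m,0,2)[0];k=max(cs,key=cv2.contourArea);r=cv2.minAreaRect(k);print(r)
for p in cv2.boxPoints(r):print(p,plane("top",p,14))
print(plane("top",r[0],10))
print(plane("top",(371,206),50), plane("top",(258,160),50))
E
```

```text
[252 154  11  13 107] [257.44859813 159.44859813] [651.83039547 -11.18375409 102.        ]
[201 185  14  15 165] [207.90909091 191.9030303 ] [549.55123348 137.14681894 102.        ]
[241 197  15  15 168] [248.28571429 204.08928571] [515.08783889  14.07225915 102.        ]
[362 200  12  11  91] [368.7032967  205.15384615] [ 519.11656136 -353.1236861   102.        ]
[154 209  14  15 164] [160.66463415 216.20731707] [473.41643285 277.13820224 102.        ]
[ 16 262  19   3  37] [ 24.91891892 263.10810811] [326.99912573 673.39810487 102.        ]
((341.4400634765625, 215.2393035888672), (76.91980743408203, 51.934654235839844), 1.9749339818954468)
[302.1081 239.8658] [ 404.39124447 -163.58939569   14.        ]
[303.8979  187.96199] [ 572.92304342 -167.55577988   14.        ]
[380.77203 190.61281] [ 569.43515619 -420.39289195   14.        ]
[378.98224 242.51662] [ 400.33162559 -414.26198673   14.        ]
[ 486.3944896 -292.1898933   10.       ]
[ 517.69691565 -376.7048264    50.        ] [656.87416664 -14.65271277  50.        ]
```

View pics/ct.png

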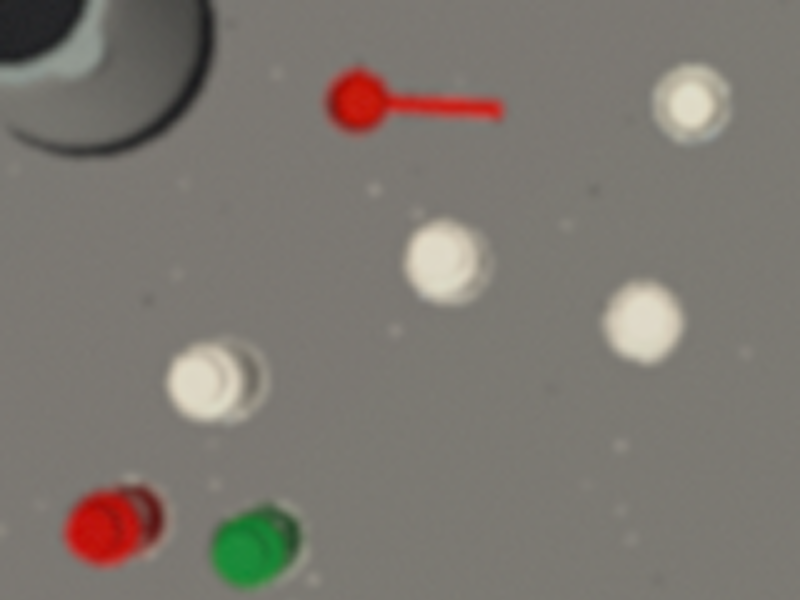

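View pics/cs.png

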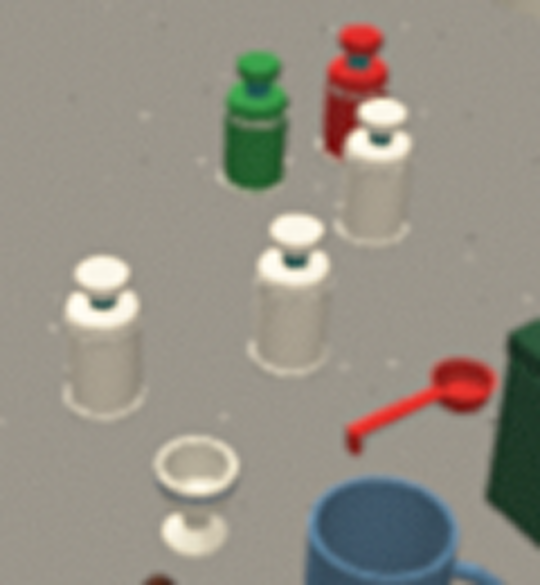

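The crops confirm three white dispensers with teal stems showing. Green, red and the egg cups are ruled out. Next I triangulate the caps.

Run:
```python
from h import *
for a,b in [((248.3,204.3),(242.5,170.3)),((207.9,191.9),(285.8,161.2)),((160.5,216.1),(304.8,135.3))]:
    p,e=tri("top",a,"scene",b);print(p.round(1),e.round(1),plane("top",a,103).round(1),plane("scene",b,103).round(1))
```

```text
[515.7  15.7  98.2] 4.2 [514.4  14.  103. ] [522.3  13.8 103. ]
[551.9 140.3  99.1] 7.2 [549.5 137.1 103. ] [557.8 139.8 103. ]
[475.6 280.8  98.5] 6.2 [473.7 277.4 103. ] [482.4 278.4 103. ]
```

```bash
cat >> h.py <<'E'
def go(P,R=None):
    s=state();T=s["tool_rot"];d=T.T@(np.array(P,float)-s["tcp_pos"])/400
    w=np.zeros(3)
    if R is not None: w=cv2.Rodrigues(T.T@np.asarray(R))[0].ravel()/np.pi
    print("shift",d.round(4),"turn",w.round(4),"mm",np.linalg.norm(d)*400)
def down(deg):
    a=np.radians(deg);y=np.array([np.cos(a),np.sin(a),0]);z=np.array([0,0,-1.]);return np.stack([np.cross(y,z),y,z],1)
def wray(s,uv):
    c=calibration("wrist");K=c["intrinsics"];T=c["T_tool_cam"]
    v=(np.array(uv)-K[:2,2])/K[0,0];r=np.hypot(*v);d=np.array([*(v/r*np.sin(r)),np.cos(r)])
    return s["tcp_pos"]+s["tool_rot"]@T[:3,3], s["tool_rot"]@T[:3,:3]@d
def wplane(s,uv,z):
    o,d=wray(s,uv);return o+d*(z-o[2])/d[2]
def wproj(s,P):
    c=calibration("wrist");K=c["intrinsics"];T=c["T_tool_cam"]
    p=s["tool_rot"].T@(np.array(P,float)-s["tcp_pos"]);p=T[:3,:3].T@(p-T[:3,3]);rr=np.hypot(p[0],p[1]);th=np.arctan2(rr,p[2])
    return K[:2,2]+K[0,0]*th*p[:2]/rr
E
python3 - <<'E'
from h import *
print(np.degrees(np.arctan2(.9235,.3837)))
go((521,260,175),down(67.4))
E
```

```text
67.43786932814785
shift [-0.9536 -0.4608  0.1392] turn [-0.0005 -0.0001  0.0002] mm 427.27806789215066
```

Call:
arm_command(motion=[[[-0.95, -0.46, 0.139], [0, 0, 0]], [[-0.95, -0.46, 0.139], [0, 0, 0]], [[-0.95, -0.46, 0.139], [0, 0, 0]], [[-0.95, -0.46, 0.139], [0, 0, 0]], [[-0.95, -0.46, 0.139], [0, 0, 0]], [[-0.95, -0.46, 0.139], [0, 0, 0]], [[-0.95, -0.46, 0.139], [0, 0, 0]], [[-0.95, -0.46, 0.139], [0, 0, 0]], [[-0.95, -0.46, 0.139], [0, 0, 0]], [[-0.95, -0.46, 0.139], [0, 0, 0]]], jaw=1, force=20)

```text
clock: 1.4
tcp_pos: [519.0, 261.7, 175.1]
tool_rot: [[-0.924, 0.382, -0.001], [0.382, 0.924, -0.001], [0.001, -0.002, -1.0]]
wrist_force: [-0.8, -0.2, 0.9]
gripper_width: -0.002
```

Run:
```python
from h import *
s=state();im=snapshot("wrist");cv2.imwrite("pics/w1.png",im);np.save("s1",[s["tcp_pos"],*s["tool_rot"]])
print(s["clock"],s["tcp_pos"],wproj(s,(476,279,103)),wproj(s,s["tcp_pos"]))
```

```text
1.4 [518.96128485 261.73737608 175.1196621 ] [252.16388799 142.59276473] [252.78297409 247.76352384]
```

View pics/w1.png

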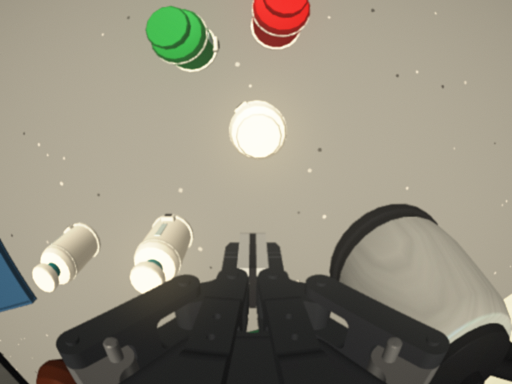

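The wrist view shows the white dispenser at about (258,130), with green and red beyond it at (180,38) and (280,15). The other two white ones are at (160,250) and (65,258). I'll take a close crop of the cap.

Run:
```python
from h import *
im=cv2.imread("pics/w1.png");c=im[90:170,215:300]
g=cv2.resize(c,None,fx=7,fy=7,interpolation=cv2.INTER_CUBIC)
g2=np.clip((g.astype(float)-150)*2.4,0,255).astype(np.uint8);cv2.imwrite("pics/c1.png",np.hstack([g,g2])[:, :1190][:,595-0:])
cv2.imwrite("pics/c1.png",g2)
```

```text
(no output)
```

View pics/c1.png

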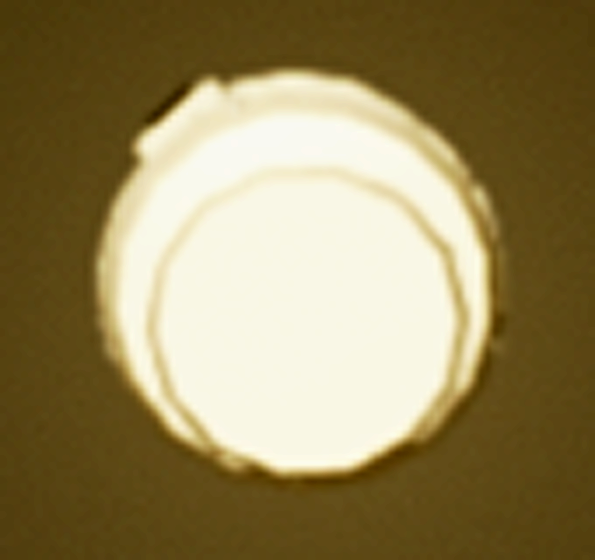

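Run:
```python
from h import *
s=state()
p=wplane(s,(258.9,135.6),103);q=wplane(s,(258.9-22,135.6),103);r=wplane(s,(258.9+22,135.6),103)
print(p,np.linalg.norm(q-r),s["clock"])
go((p[0],p[1],125),down(67.4))
```

```text
[473.12368746 285.56922946 103.        ] 31.880649561707486 1.45
shift [0.1285 0.0112 0.1255] turn [-0.0005 -0.0001  0.0008] mm 71.99914556667693
```

Run:
```python
from h import *
s=state()
print(wplane(s,(257.6,128.9),3), plane("top",(165,215.8),3))
for P in [(473,285.6),(475,281),(474,278)]: print(proj("top",(*P,103)),proj("top",(*P,3)),proj("scene",(*P,103)),proj("scene",(*P,3)),wproj(s,(*P,103)))
```

```text
[477.96470091 284.36176901   3.        ] [473.44186201 283.2982742    3.        ]
[157.76742141 216.29600815] [164.28579267 215.92246562] [304.52873642 133.34662083] [301.97050166 159.35992712] [258.8748353  135.42782726]
[159.32581703 215.65883927] [165.72453878 215.33382947] [303.85134145 134.05235794] [301.31960887 160.09789637] [254.04228482 140.32732853]
[160.31554225 216.0112882 ] [166.63900815 215.65946571] [302.92516857 134.20371429] [300.43722894 160.25660413] [249.69253526 140.62543123]
```

Run:
```python
from h import *
go((474.5,283.5,120),down(67.4))
```

```text
shift [0.1234 0.0078 0.138 ] turn [-0.0005 -0.0001  0.0008] mm 74.11348494536763
```

Call:
arm_command(motion=[[[0.123, 0.008, 0.08], [0, 0, 0]], [[0.123, 0.008, 0.12], [0, 0, 0]], [[0.123, 0.008, 0.138], [0, 0, 0]], [[0.123, 0.008, 0.138], [0, 0, 0]]])

```text
clock: 1.95
tcp_pos: [475.2, 283.8, 120.1]
tool_rot: [[-0.924, 0.382, -0.0], [0.382, 0.924, -0.001], [-0.0, -0.001, -1.0]]
wrist_force: [1.1, 0.2, 0.9]
gripper_width: 0.002
```

Run:
```python
from h import *
s=state();im=snapshot("wrist");cv2.imwrite("pics/w2.png",im);t=snapshot("scene");cv2.imwrite("pics/s2.png",cv2.resize(t[60:220,220:380],None,fx=3.7,fy=3.7))
print(s["clock"],s["tcp_pos"],s["wrist_force"],wproj(s,s["tcp_pos"]))
```

```text
1.95 [475.22446    283.80217103 120.11201333] [1.14747758 0.23236666 0.89518217] [252.78320035 247.76386603]
```

View pics/w2.png

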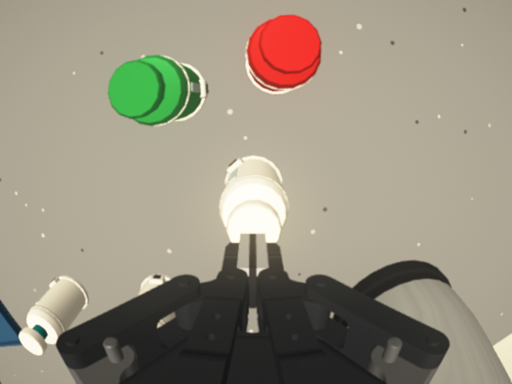

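View pics/s2.png

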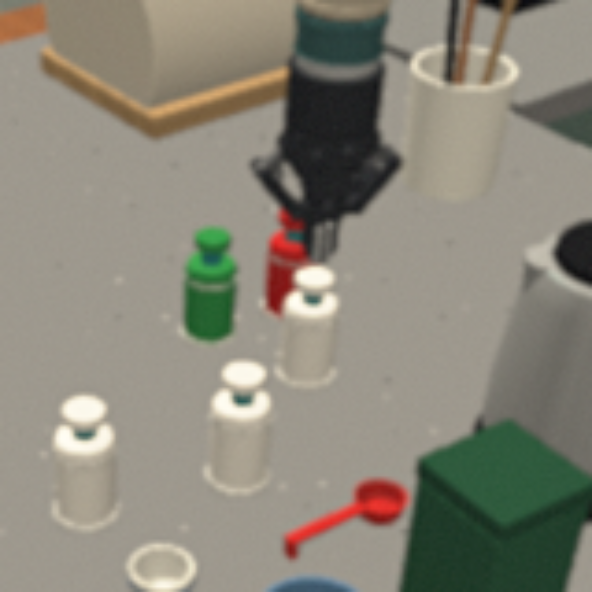

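Run:
```python
from h import *
s=state()
im=cv2.imread("pics/w2.png");g=cv2.resize(im[150:270,200:310],None,fx=5,fy=5,interpolation=cv2.INTER_CUBIC)
g2=np.clip((g.astype(float)-130)*2.1,0,255).astype(np.uint8)
C=s["tcp_pos"].copy();C[2]=103;print(C,wproj(s,C))
for a in np.linspace(0,6.28,60):
    u=wproj(s,C+17*np.array([np.cos(a),np.sin(a),0]));cv2.circle(g2,(int((u[0]-200)*5),int((u[1]-150)*5)),2,(0,0,255),-1)
cv2.imwrite("pics/c2.png",g2)
```

```text
[476.07898762 283.85335331 103.        ] [252.72118934 233.39327799]
```

View pics/c2.png

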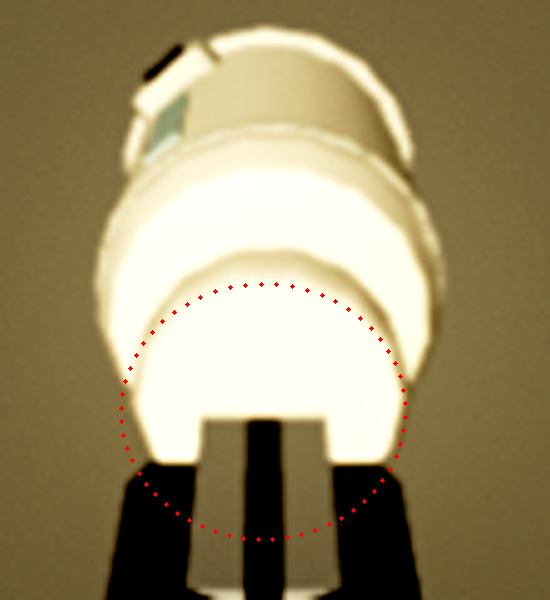

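Alignment is good: the fingertips sit over the cap. I press in slow steps, first to about 99 mm, which is safe even if this one is jammed.

Call:
arm_command(motion=[[[0, 0, 0.02], [0, 0, 0]], [[0, 0, 0.033], [0, 0, 0]], [[0, 0, 0.038], [0, 0, 0]], [[0, 0, 0.043], [0, 0, 0]], [[0, 0, 0.048], [0, 0, 0]], [[0, 0, 0.053], [0, 0, 0]], [[0, 0, 0.053], [0, 0, 0]]])

```text
clock: 2.92
tcp_pos: [476.2, 283.8, 99.8]
tool_rot: [[-0.924, 0.382, 0.001], [0.382, 0.924, -0.001], [-0.001, -0.0, -1.0]]
wrist_force: [0.3, -0.5, 1.5]
gripper_width: 0.001
```

Call:
arm_command(motion=[[[0, 0, 0.005], [0, 0, 0]], [[0, 0, 0.008], [0, 0, 0]]])

```text
clock: 3.18
tcp_pos: [476.2, 283.9, 96.7]
tool_rot: [[-0.924, 0.382, 0.001], [0.382, 0.924, -0.001], [-0.001, 0.0, -1.0]]
wrist_force: [-0.4, 0.7, 2.0]
gripper_width: -0.0
```

Run:
```python
from h import *
s=state();t=snapshot("scene");cv2.imwrite("pics/s3.png",cv2.resize(t[80:200,250:370],None,fx=5,fy=5,interpolation=cv2.INTER_CUBIC))
print(s["clock"],s["tcp_pos"],s["wrist_force"])
```

```text
3.175 [476.1820791  283.85789697  96.66231566] [-0.44196589  0.69928657  2.01866778]
```

View pics/s3.png

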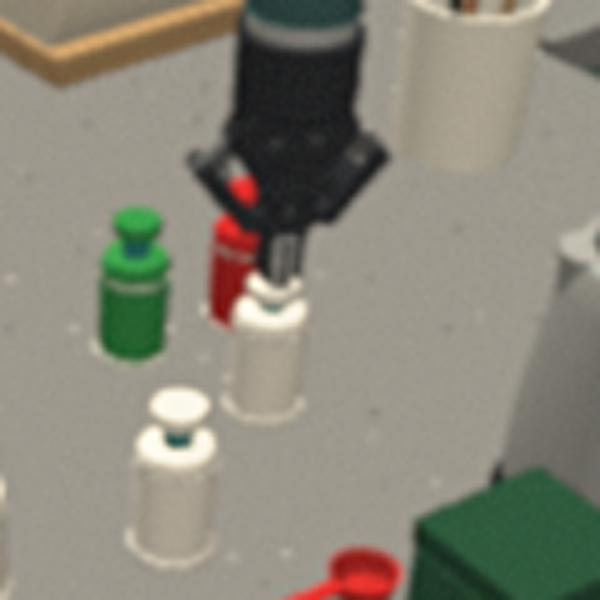

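The cap is moving down and less teal is visible. I carry on in small steps and watch the force.

Call:
arm_command(motion=[[[0, 0, 0.004], [0, 0, 0]], [[0, 0, 0.006], [0, 0, 0]]])

```text
clock: 3.48
tcp_pos: [476.2, 283.8, 94.0]
tool_rot: [[-0.924, 0.382, 0.001], [0.382, 0.924, -0.001], [-0.001, -0.0, -1.0]]
wrist_force: [-0.6, -1.4, 2.1]
gripper_width: 0.0
```

Call:
arm_command(motion=[[[0, 0, 0.002], [0, 0, 0]], [[0, 0, 0.003], [0, 0, 0]]])

```text
clock: 3.72
tcp_pos: [476.1, 283.8, 92.7]
tool_rot: [[-0.924, 0.382, 0.001], [0.382, 0.924, -0.001], [-0.001, -0.0, -1.0]]
wrist_force: [-0.4, -1.0, 2.9]
gripper_width: 0.001
```

Call:
arm_command(motion=[[[0, 0, 0.003], [0, 0, 0]], [[0, 0, 0.005], [0, 0, 0]]])

```text
clock: 3.98
tcp_pos: [476.1, 283.9, 90.6]
tool_rot: [[-0.924, 0.382, 0.001], [0.382, 0.924, -0.001], [-0.001, -0.0, -1.0]]
wrist_force: [-0.3, -0.8, 2.1]
gripper_width: -0.0
```

Call:
arm_command(motion=[[[0, 0, 0.002], [0, 0, 0]], [[0, 0, 0.003], [0, 0, 0]]])

```text
clock: 4.22
tcp_pos: [476.1, 283.9, 89.4]
tool_rot: [[-0.924, 0.382, 0.001], [0.382, 0.924, -0.001], [-0.001, -0.0, -1.0]]
wrist_force: [-1.2, -0.8, 2.1]
gripper_width: -0.0
```

Call:
arm_command(motion=[[[0, 0, 0.002], [0, 0, 0]], [[0, 0, 0.002], [0, 0, 0]]])

```text
clock: 4.47
tcp_pos: [476.1, 283.8, 88.4]
tool_rot: [[-0.924, 0.382, 0.001], [0.382, 0.924, -0.001], [-0.001, -0.0, -1.0]]
wrist_force: [0.8, -0.2, 1.9]
gripper_width: -0.001
```

Call:
arm_command(motion=[[[0, 0, 0.002], [0, 0, 0]], [[0, 0, 0.002], [0, 0, 0]]])

```text
clock: 4.72
tcp_pos: [476.2, 283.9, 88.0]
tool_rot: [[-0.924, 0.382, 0.001], [0.382, 0.924, -0.001], [-0.001, 0.0, -1.0]]
wrist_force: [-1.6, -0.6, 5.4]
gripper_width: 0.0
```

Call:
arm_command(motion=[[[0, 0, 0.002], [0, 0, 0]], [[0, 0, 0.002], [0, 0, 0]]])

```text
clock: 4.97
tcp_pos: [476.5, 284.0, 88.1]
tool_rot: [[-0.924, 0.382, 0.002], [0.382, 0.924, -0.0], [-0.002, 0.0, -1.0]]
wrist_force: [-2.9, -0.3, 7.6]
gripper_width: -0.002
```

Run:
```python
from h import *
s=state();print(s["clock"],s["tcp_pos"],s["wrist_force"])
go((476,284,140),down(67.4));go((564,119,172))
```

```text
4.975 [476.46965123 283.98603491  88.06499898] [-2.93262461 -0.34105866  7.62289368]
shift [ 0.0008 -0.0004 -0.1298] turn [0.0001 0.0006 0.0007] mm 51.93712639643439
shift [-0.3603 -0.2974 -0.2093] turn [0. 0. 0.] mm 204.76092905255584
```

Call:
arm_command(motion=[[[0, 0, -0.08], [0, 0, 0]], [[0, 0, -0.12], [0, 0, 0]], [[-0.1, -0.08, -0.12], [0, 0, 0]], [[-0.22, -0.18, -0.12], [0, 0, 0]], [[-0.308, -0.254, -0.1], [0, 0, 0]], [[-0.308, -0.254, -0.08], [0, 0, 0]], [[-0.308, -0.254, -0.08], [0, 0, 0]], [[-0.308, -0.254, -0.08], [0, 0, 0]]])

```text
clock: 5.98
tcp_pos: [550.7, 144.0, 120.1]
tool_rot: [[-0.925, 0.381, 0.001], [0.381, 0.925, -0.0], [-0.001, 0.0, -1.0]]
wrist_force: [-0.3, -0.3, -0.3]
gripper_width: 0.001
```

```bash
cat > chk.py <<'E'
from h import *
import sys
n=sys.argv[1]
s=state();im=snapshot("wrist");cv2.imwrite(f"pics/{n}_full.png",im);t=snapshot("scene")
print(s["clock"],s["tcp_pos"],s["wrist_force"])
g=cv2.resize(im[150:270,200:310],None,fx=5,fy=5,interpolation=cv2.INTER_CUBIC)
g2=np.clip((g.astype(float)-130)*2.1,0,255).astype(np.uint8)
C=s["tcp_pos"].copy();C[2]=103
for a in np.linspace(0,6.28,60):
    u=wproj(s,C+17*np.array([np.cos(a),np.sin(a),0]));cv2.circle(g2,(int((u[0]-200)*5),int((u[1]-150)*5)),2,(0,0,255),-1)
b=cv2.resize(t[90:210,220:340][:, :],None,fx=2.2,fy=2.2,interpolation=cv2.INTER_CUBIC)
o=np.zeros((600,550+264,3),np.uint8);o[:,:550]=g2;o[:264,550:]=b;cv2.imwrite(f"pics/{n}.png",o[:,:800])
E
python3 chk.py c3
```

```text
5.975 [550.67137076 144.01381167 120.07414686] [-0.32264643 -0.25534675 -0.25006642]
```

View pics/c3.png

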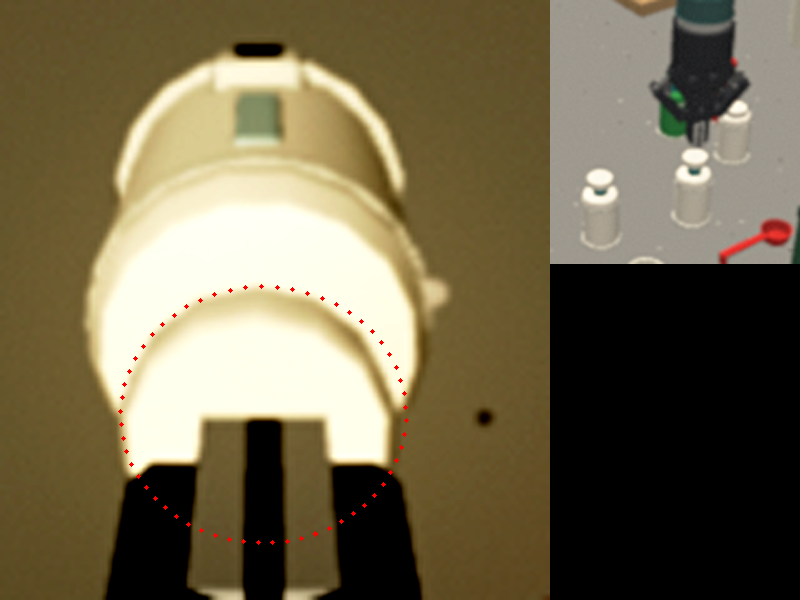

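Disp 3's top is home, and its scene crop shows no teal. Here the cap sits about 5 mm toward tool -x, so I correct for that and press.

Call:
arm_command(motion=[[[-0.0125, -0.003, 0.01], [0, 0, 0]], [[-0.0125, -0.003, 0.033], [0, 0, 0]], [[-0.0125, -0.003, 0.038], [0, 0, 0]], [[-0.0125, -0.003, 0.043], [0, 0, 0]], [[-0.0125, -0.003, 0.048], [0, 0, 0]], [[-0.0125, -0.003, 0.053], [0, 0, 0]], [[-0.0125, -0.003, 0.056], [0, 0, 0]], [[-0.0125, -0.003, 0.056], [0, 0, 0]]])

```text
clock: 7.08
tcp_pos: [555.2, 141.1, 98.0]
tool_rot: [[-0.925, 0.381, 0.002], [0.381, 0.925, -0.0], [-0.002, 0.001, -1.0]]
wrist_force: [-1.7, 0.7, 1.0]
gripper_width: -0.0
```

Call:
arm_command(motion=[[[0, 0, 0.003], [0, 0, 0]], [[0, 0, 0.004], [0, 0, 0]]])

```text
clock: 7.32
tcp_pos: [555.1, 141.1, 96.3]
tool_rot: [[-0.925, 0.381, 0.002], [0.381, 0.925, -0.0], [-0.002, 0.001, -1.0]]
wrist_force: [-1.2, 0.3, 3.1]
gripper_width: 0.002
```

Call:
arm_command(motion=[[[0, 0, 0.002], [0, 0, 0]], [[0, 0, 0.003], [0, 0, 0]]])

```text
clock: 7.58
tcp_pos: [555.1, 141.1, 95.1]
tool_rot: [[-0.925, 0.381, 0.002], [0.381, 0.925, -0.0], [-0.002, 0.001, -1.0]]
wrist_force: [-1.1, -0.2, 3.0]
gripper_width: 0.001
```

Stroke is about 9 mm at 3 N, where a jam would show about 7 N. I continue.

Call:
arm_command(motion=[[[0, 0, 0.002], [0, 0, 0]], [[0, 0, 0.003], [0, 0, 0]]])

```text
clock: 7.82
tcp_pos: [555.0, 141.1, 93.8]
tool_rot: [[-0.925, 0.381, 0.002], [0.381, 0.925, -0.0], [-0.002, 0.0, -1.0]]
wrist_force: [-1.2, -0.3, 2.9]
gripper_width: -0.003
```

Call:
arm_command(motion=[[[0, 0, 0.002], [0, 0, 0]], [[0, 0, 0.003], [0, 0, 0]]])

```text
clock: 8.07
tcp_pos: [554.9, 141.1, 92.5]
tool_rot: [[-0.925, 0.381, 0.001], [0.381, 0.925, -0.0], [-0.001, 0.0, -1.0]]
wrist_force: [-1.4, -0.1, 2.6]
gripper_width: 0.0
```

It's a good one, so I press it home.

Call:
arm_command(motion=[[[0, 0, 0.003], [0, 0, 0]], [[0, 0, 0.005], [0, 0, 0]]])

```text
clock: 8.32
tcp_pos: [554.9, 141.1, 90.4]
tool_rot: [[-0.925, 0.381, 0.001], [0.381, 0.925, -0.0], [-0.001, 0.0, -1.0]]
wrist_force: [-2.0, -0.4, 2.2]
gripper_width: 0.005
```

Call:
arm_command(motion=[[[0, 0, 0.002], [0, 0, 0]], [[0, 0, 0.004], [0, 0, 0]]])

```text
clock: 8.57
tcp_pos: [554.9, 141.1, 88.7]
tool_rot: [[-0.925, 0.381, 0.001], [0.381, 0.925, -0.0], [-0.001, 0.0, -1.0]]
wrist_force: [-0.7, -0.7, 1.9]
gripper_width: -0.002
```

Call:
arm_command(motion=[[[0, 0, 0.002], [0, 0, 0]], [[0, 0, 0.003], [0, 0, 0]]])

```text
clock: 8.82
tcp_pos: [555.1, 141.1, 88.1]
tool_rot: [[-0.925, 0.381, 0.002], [0.381, 0.925, -0.0], [-0.002, 0.001, -1.0]]
wrist_force: [-2.4, -0.6, 7.3]
gripper_width: 0.001
```

Call:
arm_command(motion=[[[0, 0, 0.002], [0, 0, 0]], [[0, 0, 0.002], [0, 0, 0]]])

```text
clock: 9.07
tcp_pos: [555.5, 141.2, 88.2]
tool_rot: [[-0.925, 0.381, 0.003], [0.381, 0.925, -0.0], [-0.002, 0.001, -1.0]]
wrist_force: [-1.7, -0.2, 6.6]
gripper_width: -0.002
```

Call:
arm_command(motion=[[[0, 0, -0.08], [0, 0, 0]], [[0, 0, -0.12], [0, 0, 0]], [[-0.01, -0.1, -0.12], [0, 0, 0]], [[-0.02, -0.22, -0.12], [0, 0, 0]], [[-0.032, -0.317, -0.1], [0, 0, 0]], [[-0.032, -0.317, -0.08], [0, 0, 0]], [[-0.032, -0.317, -0.08], [0, 0, 0]], [[-0.032, -0.317, -0.08], [0, 0, 0]]])

```text
clock: 10.07
tcp_pos: [519.5, 19.8, 120.2]
tool_rot: [[-0.925, 0.379, 0.003], [0.379, 0.925, 0.0], [-0.003, 0.001, -1.0]]
wrist_force: [1.1, -0.9, 0.4]
gripper_width: 0.0
```

```bash
python3 chk.py c4
```

```text
10.075 [519.47287587  19.84525107 120.19546516] [ 1.12759104 -0.89686548  0.35711481]
```

View pics/c4.png

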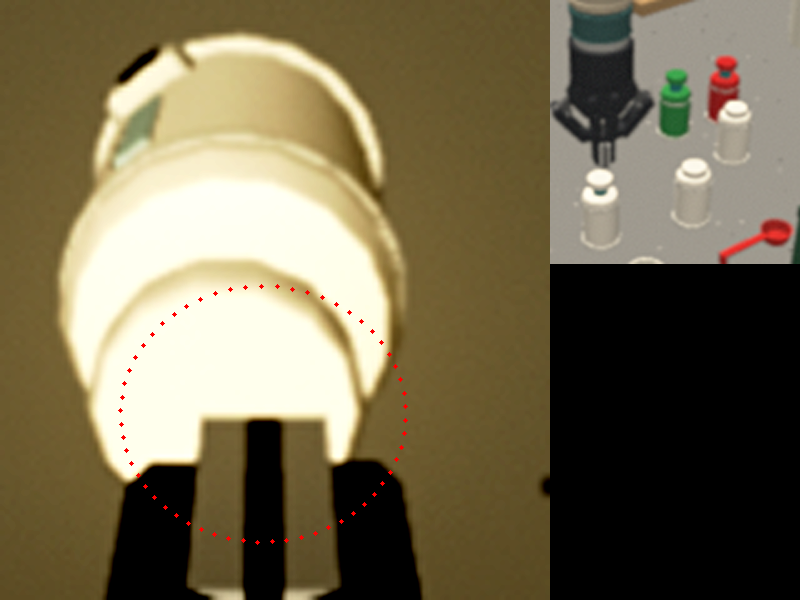

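Both good tops are home in the inset. Here the cap is about 4.5 mm toward tool -y, so I correct for that and press.

Call:
arm_command(motion=[[[-0.003, -0.011, 0.01], [0, 0, 0]], [[-0.003, -0.011, 0.033], [0, 0, 0]], [[-0.003, -0.011, 0.038], [0, 0, 0]], [[-0.003, -0.011, 0.043], [0, 0, 0]], [[-0.003, -0.011, 0.048], [0, 0, 0]], [[-0.003, -0.011, 0.053], [0, 0, 0]], [[-0.003, -0.011, 0.056], [0, 0, 0]], [[-0.003, -0.011, 0.056], [0, 0, 0]]])

```text
clock: 11.18
tcp_pos: [519.1, 15.3, 98.0]
tool_rot: [[-0.925, 0.379, 0.004], [0.379, 0.925, 0.0], [-0.003, 0.001, -1.0]]
wrist_force: [-1.3, -0.7, 2.4]
gripper_width: 0.0
```

Call:
arm_command(motion=[[[0, 0, 0.003], [0, 0, 0]], [[0, 0, 0.004], [0, 0, 0]]])

```text
clock: 11.42
tcp_pos: [519.2, 15.3, 96.6]
tool_rot: [[-0.925, 0.379, 0.004], [0.379, 0.925, -0.0], [-0.003, 0.001, -1.0]]
wrist_force: [-1.3, 0.2, 4.5]
gripper_width: -0.0
```

Call:
arm_command(motion=[[[0, 0, 0.002], [0, 0, 0]], [[0, 0, 0.002], [0, 0, 0]]])

```text
clock: 11.68
tcp_pos: [519.4, 15.3, 96.1]
tool_rot: [[-0.925, 0.379, 0.004], [0.379, 0.925, -0.0], [-0.004, 0.001, -1.0]]
wrist_force: [-1.3, -0.2, 6.3]
gripper_width: 0.001
```

It is stiffening, so this is the jammed one. I take it a little further, staying under about 10 N, so the creep-back still leaves it at least 5.5 mm down.

Call:
arm_command(motion=[[[0, 0, 0.002], [0, 0, 0]], [[0, 0, 0.002], [0, 0, 0]]])

```text
clock: 11.92
tcp_pos: [519.5, 15.3, 95.6]
tool_rot: [[-0.925, 0.379, 0.004], [0.379, 0.925, -0.0], [-0.004, 0.002, -1.0]]
wrist_force: [-0.9, 0.6, 5.8]
gripper_width: 0.001
```

Call:
arm_command(motion=[[[0, 0, 0.002], [0, 0, 0]], [[0, 0, 0.002], [0, 0, 0]]])

```text
clock: 12.18
tcp_pos: [519.7, 15.3, 95.3]
tool_rot: [[-0.925, 0.379, 0.005], [0.379, 0.925, -0.0], [-0.004, 0.002, -1.0]]
wrist_force: [-1.2, -0.2, 5.6]
gripper_width: 0.001
```

Call:
arm_command(motion=[[[0, 0, 0.003], [0, 0, 0]], [[0, 0, 0.003], [0, 0, 0]]])

```text
clock: 12.42
tcp_pos: [520.0, 15.3, 94.7]
tool_rot: [[-0.925, 0.379, 0.005], [0.379, 0.925, -0.0], [-0.005, 0.002, -1.0]]
wrist_force: [-1.8, 0.4, 7.2]
gripper_width: 0.0
```

Call:
arm_command(motion=[[[0, 0, 0.002], [0, 0, 0]], [[0, 0, 0.002], [0, 0, 0]]])

```text
clock: 12.68
tcp_pos: [520.3, 15.3, 94.7]
tool_rot: [[-0.925, 0.379, 0.006], [0.379, 0.925, -0.0], [-0.006, 0.002, -1.0]]
wrist_force: [-2.7, 0.0, 8.4]
gripper_width: 0.004
```

The jammed top is at about 9.3 mm stroke at 8.4 N, so I stop here. I lift and open the jaws.

Call:
arm_command(motion=[[[0, 0, -0.02], [0, 0, 0]], [[0, 0, -0.1], [0, 0, 0]], [[0, 0, -0.16], [0, 0, 0]], [[0, 0, -0.16], [0, 0, 0]]])

```text
clock: 13.18
tcp_pos: [521.9, 15.1, 160.7]
tool_rot: [[-0.925, 0.379, 0.011], [0.379, 0.925, -0.001], [-0.01, 0.003, -1.0]]
wrist_force: [0.6, -0.1, 0.1]
gripper_width: 0.003
```

Call:
arm_command(motion=[[[0, 0, 0], [0, 0, 0]], [[0, 0, 0], [0, 0, 0]], [[0, 0, 0], [0, 0, 0]], [[0, 0, 0], [0, 0, 0]], [[0, 0, 0], [0, 0, 0]], [[0, 0, 0], [0, 0, 0]]], jaw=0)

```text
clock: 13.92
tcp_pos: [521.9, 15.1, 160.6]
tool_rot: [[-0.925, 0.379, 0.011], [0.379, 0.925, -0.001], [-0.01, 0.003, -1.0]]
wrist_force: [-0.9, 0.3, 0.2]
gripper_width: 0.996
```

Run:
```python
from h import *
s=state();im=snapshot("wrist");sc=snapshot("scene");tp=snapshot("top");print(s["clock"],s["tcp_pos"],s["gripper_width"],s["joint_pos"].round(1))
for r,z in((17,97),(24,70),(26,2)):
  for a in np.linspace(0,6.28,50):
    u=wproj(s,(519+r*np.cos(a),15.5+r*np.sin(a),z));cv2.circle(im,(int(round(u[0])),int(round(u[1]))),1,(0,0,255),-1)
cv2.imwrite("pics/w5.png",im)
b=cv2.resize(sc[110:230,210:330],None,fx=5,fy=5,interpolation=cv2.INTER_CUBIC);cv2.imwrite("pics/s5.png",b);cv2.imwrite("pics/t5.png",tp)
```

```text
13.925 [521.93283548  15.06495624 160.64626629] 0.9958092613895874 [ -5.5   7.9 -20.3  61.2   0.   16.8]
```

View pics/w5.png

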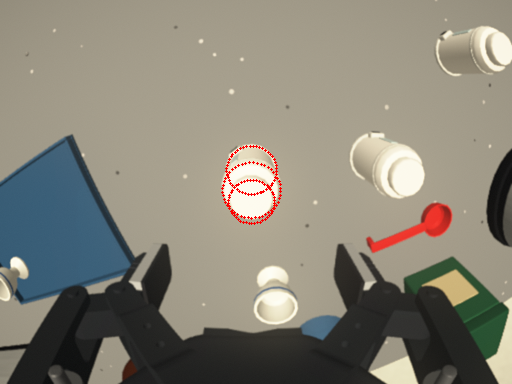

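View pics/s5.png

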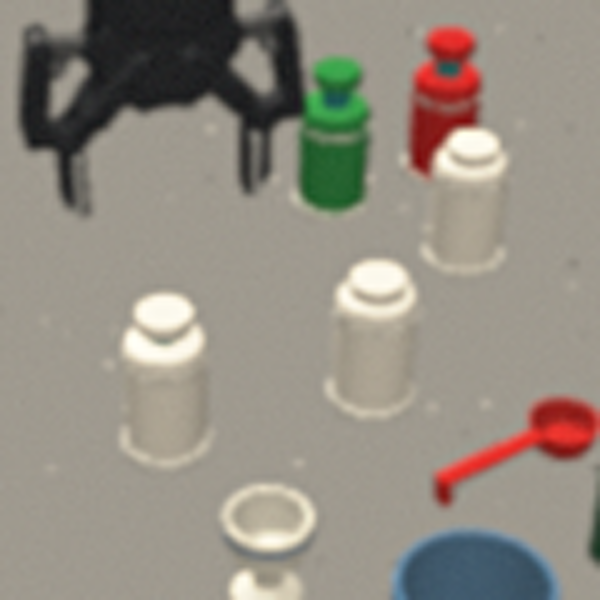

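The wrist overlay matches the jammed dispenser at (519, 15.5), and the scene crop shows its cap part-way down with the other two home. I straighten the tool and descend for the body grasp, with TCP at 32 so the gripper body stays clear of the cap.

Run:
```python
from h import *
go((519,15.5,33),down(67.4))
im=cv2.imread("pics/t5.png");hsv=cv2.cvtColor(im,cv2.COLOR_BGR2HSV)
```

```text
shift [ 0.0106 -0.0029  0.3191] turn [0.0011 0.0033 0.0018] mm 127.72381047912774
```

Call:
arm_command(motion=[[[0.0106, -0.003, 0.03], [0.0011, 0.0033, 0]], [[0.0106, -0.003, 0.1], [0.0011, 0.0033, 0]], [[0.0106, -0.003, 0.17], [0.0011, 0.0033, 0]], [[0.0106, -0.003, 0.23], [0.0011, 0.0033, 0]], [[0.0106, -0.003, 0.28], [0.0011, 0.0033, 0]], [[0.0106, -0.003, 0.31], [0.0011, 0.0033, 0]], [[0.0106, -0.003, 0.319], [0.0011, 0.0033, 0]], [[0.0106, -0.003, 0.319], [0.0011, 0.0033, 0]]])

```text
clock: 15.08
tcp_pos: [519.2, 15.5, 33.2]
tool_rot: [[-0.925, 0.379, 0.0], [0.379, 0.925, -0.0], [-0.0, 0.0, -1.0]]
wrist_force: [0.5, 0.3, 0.0]
gripper_width: 1.0
```

Run:
```python
from h import *
s=state();im=snapshot("wrist");sc=snapshot("scene");print(s["clock"],s["tcp_pos"],s["wrist_force"])
cv2.imwrite("pics/w6.png",im)
b=cv2.resize(sc[90:210,190:310],None,fx=5,fy=5,interpolation=cv2.INTER_CUBIC);cv2.imwrite("pics/s6.png",b)
```

```text
15.075 [519.17018247  15.47583513  33.19943584] [0.51365524 0.34610388 0.02638468]
```

View pics/w6.png

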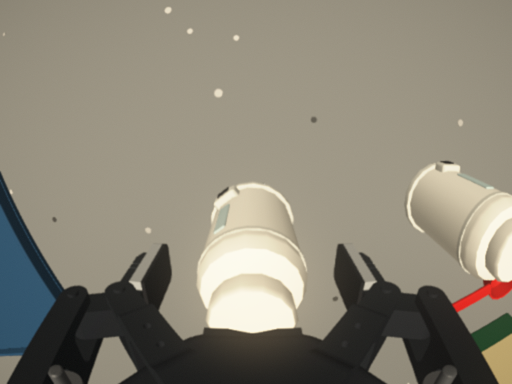

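View pics/s6.png

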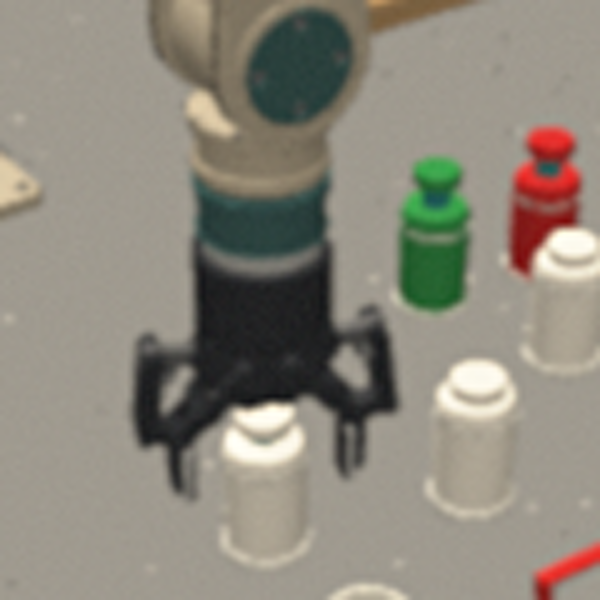

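The dispenser is centred between the fingers at (252,250), with the cap just under the gripper body and no force. I close gently.

Call:
arm_command(motion=[[[0, 0, 0], [0, 0, 0]], [[0, 0, 0], [0, 0, 0]], [[0, 0, 0], [0, 0, 0]], [[0, 0, 0], [0, 0, 0]], [[0, 0, 0], [0, 0, 0]], [[0, 0, 0], [0, 0, 0]], [[0, 0, 0], [0, 0, 0]]], jaw=1, force=25)

```text
clock: 16.05
tcp_pos: [520.3, 15.2, 34.5]
tool_rot: [[-0.925, 0.379, 0.003], [0.379, 0.925, -0.001], [-0.003, 0.0, -1.0]]
wrist_force: [-2.4, -0.0, 5.6]
gripper_width: 0.566
```

Call:
arm_command(motion=[[[0, 0, -0.02], [0, 0, 0]], [[0, 0, -0.05], [0, 0, 0]], [[0, 0, -0.1], [0, 0, 0]], [[0, 0, -0.15], [0, 0, 0]], [[0, 0, -0.2], [0, 0, 0]], [[0, 0, -0.2], [0, 0, 0]]])

```text
clock: 16.8
tcp_pos: [521.9, 15.2, 116.6]
tool_rot: [[-0.925, 0.379, 0.007], [0.379, 0.925, -0.001], [-0.007, 0.002, -1.0]]
wrist_force: [-0.2, 0.9, -0.8]
gripper_width: 0.567
```

Run:
```python
from h import *
s=state();im=snapshot("wrist");sc=snapshot("scene");print(s["clock"],s["tcp_pos"],s["wrist_force"],s["gripper_width"])
cv2.imwrite("pics/w7.png",im);cv2.imwrite("pics/s7.png",sc)
```

```text
16.8 [521.87155084  15.17270724 116.61683443] [-0.21886471  0.86579689 -0.78348989] 0.5672255543541579
```

View pics/w7.png

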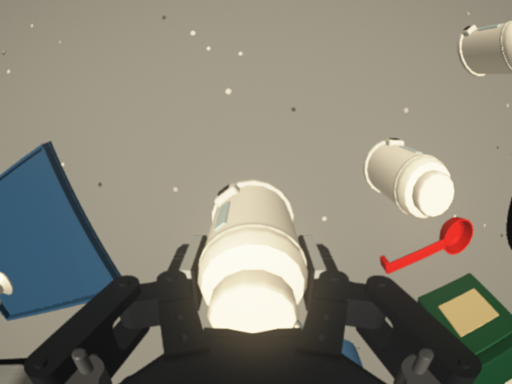

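View pics/s7.png

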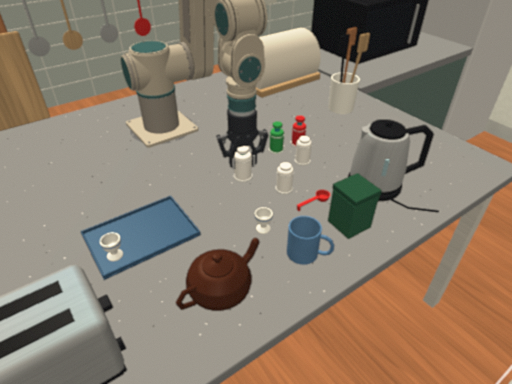

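The dispenser is held (opening 0.567, about 48 mm) and lifted upright. Now to the tray.

Run:
```python
from h import *
go((487,-262,117),down(67.6))
```

```text
shift [-0.1868 -0.6727 -0.0063] turn [0.0002 0.0008 0.0007] mm 279.29356572471556
```

Call:
arm_command(motion=[[[-0.01, -0.04, -0.005], [0, 0.0008, 0]], [[-0.035, -0.13, -0.005], [0, 0.0008, 0]], [[-0.065, -0.23, -0.005], [0, 0.0008, 0]], [[-0.092, -0.33, -0.005], [0, 0.0008, 0]], [[-0.12, -0.43, -0.005], [0, 0.0008, 0]], [[-0.147, -0.53, -0.005], [0, 0.0008, 0]], [[-0.172, -0.62, -0.005], [0, 0.0008, 0]], [[-0.184, -0.66, -0.005], [0, 0.0008, 0]], [[-0.187, -0.673, -0.005], [0, 0.0008, 0]], [[-0.187, -0.673, -0.005], [0, 0.0008, 0]]])

```text
clock: 18.15
tcp_pos: [486.6, -261.5, 116.1]
tool_rot: [[-0.925, 0.379, -0.0], [0.379, 0.925, 0.002], [0.001, 0.001, -1.0]]
wrist_force: [0.7, 0.6, -1.3]
gripper_width: 0.562
```

Run:
```python
from h import *
s=state();im=snapshot("wrist");sc=snapshot("scene");tp=snapshot("top");print(s["clock"],s["tcp_pos"],s["wrist_force"],s["gripper_width"])
cv2.imwrite("pics/w8.png",im);cv2.imwrite("pics/s8.png",cv2.resize(sc[120:300,60:260],None,fx=3,fy=3));cv2.imwrite("pics/t8.png",cv2.resize(tp[150:290,260:420],None,fx=4,fy=4))
```

```text
18.15 [ 486.6117384  -261.51978529  116.07819245] [ 0.71649837  0.5758515  -1.32961207] 0.5622236963108498
```

View pics/w8.png

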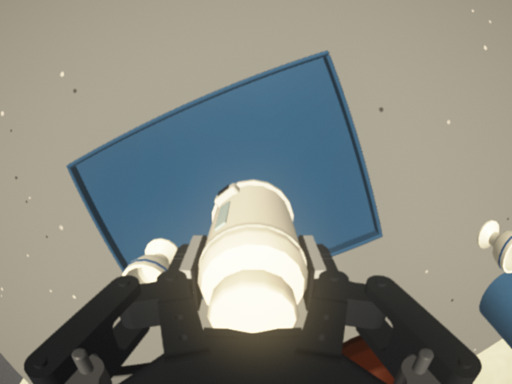

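View pics/s8.png

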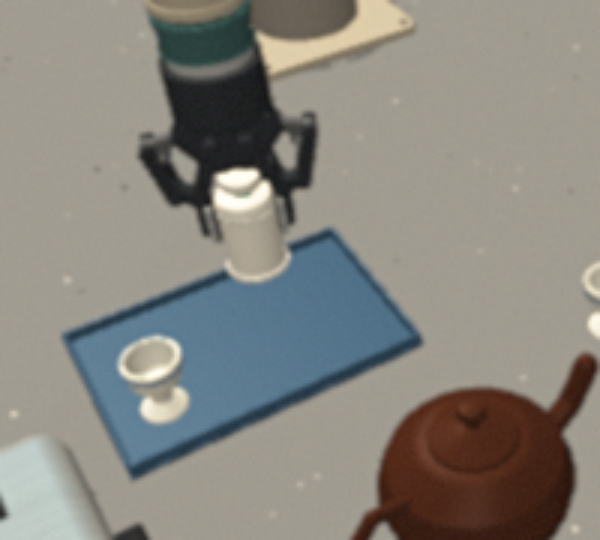

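View pics/t8.png

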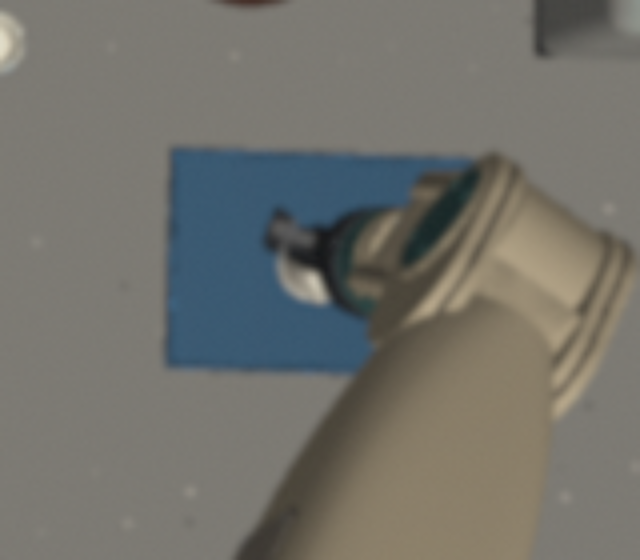

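The tray corners in the wrist view are at (327,53), (380,235) and (70,167). The egg cup is at (155,258). I use these to check where the dispenser will land.

Run:
```python
from h import *
s=state()
c=[wplane(s,u,16) for u in((327,53),(380,235),(70,167))]
A,B,C=c;print(np.array(c).round(0),np.linalg.norm(A-B),np.linalg.norm(A-C),"centre",(B+C)/2, "egg foot",wplane(s,(160,250),6))
go((490,-262,48),down(67.6))
```

```text
[[ 400. -160.   16.]
 [ 575. -163.   16.]
 [ 398. -413.   16.]] 174.47099207830007 253.0696953575633 centre [ 486.48230664 -288.04692721   16.        ] egg foot [ 511.81258999 -370.77463285    6.        ]
shift [-0.0082  0.0003  0.1708] turn [ 0.0003 -0.0002  0.0011] mm 68.3837106530523
```

The tray centre is at (486,-288) and measures about 174×253 mm, near the stated size. The dispenser will land at local (0, 26), about 110 mm from the egg cup. Lowering.

Call:
arm_command(motion=[[[0, 0, 0.03], [0, 0, 0]], [[0, 0, 0.07], [0, 0, 0]], [[0, 0, 0.11], [0, 0, 0]], [[0, 0, 0.14], [0, 0, 0]], [[0, 0, 0.16], [0, 0, 0]], [[0, 0, 0.17], [0, 0, 0]], [[0, 0, 0.175], [0, 0, 0]], [[0, 0, 0.175], [0, 0, 0]]])

```text
clock: 19.3
tcp_pos: [487.2, -261.1, 46.6]
tool_rot: [[-0.926, 0.378, 0.0], [0.378, 0.926, 0.001], [-0.0, 0.001, -1.0]]
wrist_force: [0.5, -0.5, -1.5]
gripper_width: 0.561
```

Call:
arm_command(motion=[[[0, 0, 0.005], [0, 0, 0]], [[0, 0, 0.008], [0, 0, 0]], [[0, 0, 0.01], [0, 0, 0]], [[0, 0, 0.01], [0, 0, 0]]])

```text
clock: 19.8
tcp_pos: [487.2, -261.0, 42.6]
tool_rot: [[-0.926, 0.378, 0.0], [0.378, 0.926, 0.001], [0.0, 0.001, -1.0]]
wrist_force: [-0.6, 0.0, -2.1]
gripper_width: 0.565
```

Call:
arm_command(motion=[[[0, 0, 0.003], [0, 0, 0]], [[0, 0, 0.005], [0, 0, 0]], [[0, 0, 0.005], [0, 0, 0]]])

```text
clock: 20.18
tcp_pos: [487.1, -260.9, 40.4]
tool_rot: [[-0.926, 0.378, 0.0], [0.378, 0.926, 0.001], [0.0, 0.001, -1.0]]
wrist_force: [-0.2, -0.8, -1.7]
gripper_width: 0.563
```

Call:
arm_command(motion=[[[0, 0, 0.003], [0, 0, 0]], [[0, 0, 0.003], [0, 0, 0]]])

```text
clock: 20.42
tcp_pos: [487.0, -260.9, 39.1]
tool_rot: [[-0.926, 0.378, -0.0], [0.378, 0.926, 0.001], [0.001, 0.001, -1.0]]
wrist_force: [-0.4, -0.4, -1.0]
gripper_width: 0.565
```

Call:
arm_command(motion=[[[0, 0, 0.003], [0, 0, 0]], [[0, 0, 0.003], [0, 0, 0]]])

```text
clock: 20.68
tcp_pos: [487.1, -261.0, 38.5]
tool_rot: [[-0.926, 0.378, 0.0], [0.378, 0.926, 0.001], [0.0, 0.001, -1.0]]
wrist_force: [-1.5, 1.1, 3.5]
gripper_width: 0.564
```

It touches down at z 38.5, where 39 was expected. Releasing.

Call:
arm_command(motion=[[[0, 0, 0], [0, 0, 0]], [[0, 0, 0], [0, 0, 0]], [[0, 0, 0], [0, 0, 0]], [[0, 0, 0], [0, 0, 0]], [[0, 0, 0], [0, 0, 0]], [[0, 0, 0], [0, 0, 0]]], jaw=0)

```text
clock: 21.42
tcp_pos: [487.1, -261.0, 38.5]
tool_rot: [[-0.926, 0.378, 0.0], [0.378, 0.926, 0.001], [0.0, 0.001, -1.0]]
wrist_force: [-0.1, 0.1, 0.1]
gripper_width: 0.999
```

Call:
arm_command(motion=[[[0, 0, -0.03], [0, 0, 0]], [[0, 0, -0.1], [0, 0, 0]], [[0, 0, -0.2], [0, 0, 0]], [[0, 0, -0.3], [0, 0, 0]], [[0, 0, -0.4], [0, 0, 0]], [[0, 0, -0.4], [0, 0, 0]]])

```text
clock: 22.18
tcp_pos: [489.7, -263.0, 203.7]
tool_rot: [[-0.926, 0.378, 0.008], [0.378, 0.926, -0.004], [-0.009, -0.001, -1.0]]
wrist_force: [1.3, -0.4, 0.2]
gripper_width: 1.002
```

Run:
```python
from h import *
s=state();im=snapshot("wrist");sc=snapshot("scene");print(s["clock"],s["tcp_pos"],s["wrist_force"],s["gripper_width"])
for r,z in((17,101),(26,6)):
  for a in np.linspace(0,6.28,40):
    u=wproj(s,(487+r*np.cos(a),-261+r*np.sin(a),z));cv2.circle(im,(int(round(u[0])),int(round(u[1]))),1,(0,0,255),-1)
cv2.imwrite("pics/w9.png",im);cv2.imwrite("pics/s9.png",cv2.resize(sc[110:280,70:340],None,fx=2.9,fy=2.9))
```

```text
22.175 [ 489.70080981 -262.97831183  203.65471217] [ 1.28177384 -0.3608503   0.22630955] 1.0015780742628524
```

View pics/w9.png

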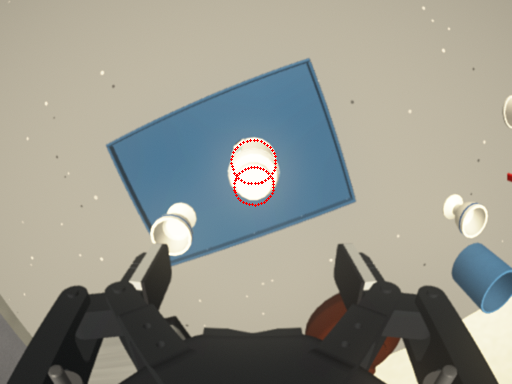

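View pics/s9.png

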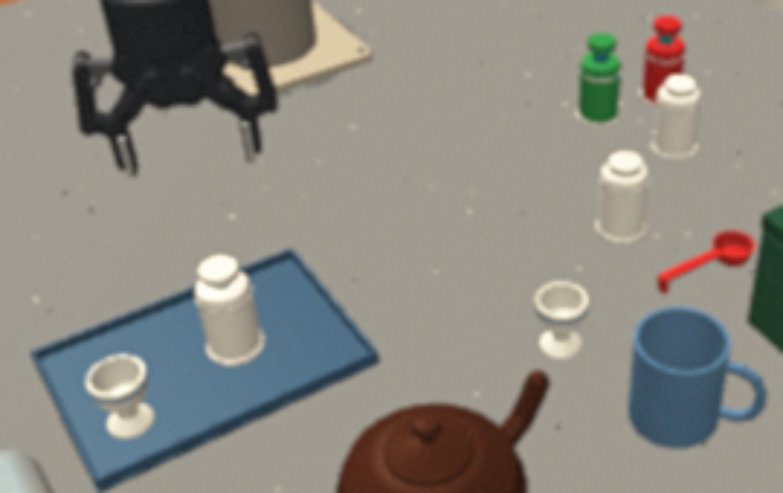

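The wrist overlay agrees with the dispenser at (487,-261) upright on the tray, and the egg cup hasn't moved. One last check is the cap height in a scene crop, with markers for stroke 7.3, 14.5 and 0.

Run:
```python
from h import *
sc=snapshot("scene");print(state()["clock"])
x0,y0,f=125,185,12
g=cv2.resize(sc[y0:y0+50,x0:x0+50],None,fx=f,fy=f,interpolation=cv2.INTER_CUBIC)
b=(487,-261)
off=None
# foot ring far/near check and cap outlines at three heights
for r,z,col in((26,4.5,(255,0,255)),(24,74.5,(255,255,0)),(17,4.5+104-7.3,(0,0,255)),(17,4.5+88,(0,255,0))):
  for a in np.linspace(0,6.28,80):
    u=proj("scene",(b[0]+r*np.cos(a),b[1]+r*np.sin(a),z));cv2.circle(g,(int((u[0]-x0+.5)*f),int((u[1]-y0+.5)*f)),1,col,-1)
cv2.imwrite("pics/cap.png",g)
```

```text
22.325
```

View pics/cap.png

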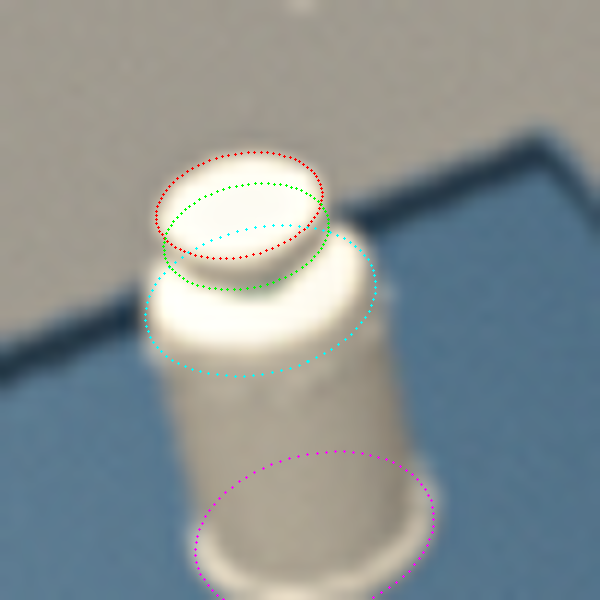

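The cap in the crop fits a stroke of about 7–10 mm, well within the 5.5–14.5 mm range. The gripper is clear, so I hand in.

Run:
```python
from bench import *
s=state();print(s["clock"],s["qd"].round(2),s["wrist_force"]);print(close_job())
```

```text
22.325 [-0.01  0.88 -1.2  -0.11 -0.09 -0.01] [-0.51552911  0.20232443 -0.5708964 ]
the job is handed in; nothing more can be done
None
```

The job is done and handed in at 22.3 s; no verdict is reported.

- **Good dispensers:** I pressed the two at about (475, 284) and (555, 141) home. Each slid at about 3 N or less to a firm stop with the TCP at z = 88, and both are still standing where they were.
- **Jammed dispenser:** The one at (519, 15.5) stiffened part-way. I stopped at about 9.3 mm of travel, with the highest force reading about 8.4 N. I then carried it by the body to the tray and set it down at about (487, -261), roughly (0, 26) from the tray centre.

**Last checks:**
- The pictures show the jammed dispenser upright on the tray, with its cap part-way down at about 7–10 mm of travel.
- The other two caps show fully down, and the egg cup on the tray was not disturbed.
- The gripper is open, about 200 mm up, and touching nothing.

**Disagreements:**
- The first positions from the fixed cameras were 5–8 mm off the wrist view. I corrected them from the wrist camera before pressing.
- The outlines I drew in the last scene crop did not line up with the dispenser by about 3 mm at its foot, so the 7–10 mm figure is only that precise.

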